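# Lay the slide box down and park it against the tube rack

### The job

The blue slide box has been left standing on its end. Push it over so that it lies on its base with the lid on top, then push it across the worktop until one of its long sides sits flush against the near long side of the purple tube rack, about in the middle. Only push it: do not lift the box, and leave the two vials and the timer where they stand.

Things in the scene. Friction and masses are not known exactly. Their poses are not given: they have to be found in the camera images.
- slide_box: Loose blue closed plastic box, 36 (x) x 88 (y, long axis) x 46 mm (z), 70 to 140 g. Origin: centre of its base face; own z points out through the lid. At first it stands on one end, own y vertical, lid facing roughly to the robot's left (+y world); it must fall to the right. Pushed near its top it tips rather than slides. Lying properly: own z up, origin at z = 0.
- box_center (a point): Centre of the slide box's block (23 mm from its base face, 44 mm above the worktop while it stands on end, 23 mm when it lies on its base).
- tube_rack: Purple tube rack, empty, fixed to the worktop, 100 mm (x, away from the robot) by 128 mm (y) by 59 mm high; origin at the centre of its underside. Its near long side is the plane x = -50 mm in its own frame, facing the robot, parallel to its own y. A bigger orange rack nearby is not meant. The slide box starts standing in front of this side and must end against it.
- stain_vial: Loose vial with a red cap, 29 mm across, 63 mm high, standing to the right of the work; origin at the centre of its underside. A bystander.
- fix_vial: Loose vial with a black cap, 29 mm across, 63 mm high, standing to the left of the rack; origin at the centre of its underside. A bystander.
- bench_timer: Loose white timer lying flat, 68 x 62 x 18 mm, to the right of the rack; origin at the centre of its underside. A bystander.

How it is judged:
By the outcome, as a careful person would: the job done as asked, in the order asked, and still so for the second after the job is handed in, with the robot touching nothing.
It also fails if it takes over 48 s, if anything falls off the work surface, if the arm or the gripper's body presses on something with over 40 N, if the wrist force passes 120 N, or if a joint passes its speed limit or range.

### The arm

A 6-joint arm with a two-finger parallel gripper is mounted at the origin on a cart in front of the work surface, level with it; the furniture and walls round the work are solid. World frame = base frame: x ahead of the robot, y to its left, z up, the work surface at z = 0. Lengths are in m, angles in rad, forces in N, time in s.
With the tool pointing down it reaches from about 0.35 to 0.875 m from the base axis. Payload 4.2 kg.
Tool frame: the origin (TCP) lies at the very end of the fingers, on their centre line; the grasp point (between the pads) lies 19 mm behind it; z points along the fingers, y is the line along which they close (so a half turn about z gives the same grasp; the last joint's range is limited). The gripper opens to 85 mm and grips with 20 to 120 N. Pads are 22 mm wide; open, the fingers measure 114 mm over their backs; the gripper's body (76 mm by 85 mm) begins 54 mm behind the grasp point. The pads swing forward as they close: fully open they stand 13 mm farther back than shut.
Start: joints at [-0.979, 0.385, 0.008, 0, -1.194, -0.259], TCP at [0.204, -0.591, 0.231] pointing down, gripper open.
Joint ranges: [-3.14, 3.14], [-1.21, 2.06], [-1.07, 1.41], [-3.16, 2.05], [-2.99, -0.16], [-3.1, 3.1]. Speed limits (rad/s): [2.79, 2.79, 3.14, 3.14, 3.14, 3.14].

### API

Orientations are given as a unit quaternion [w, x, y, z].
In Python, from rig import bot gives the robot as it stands.
- The arm moves only by the tool nudge_tcp, called after ">>>" in YAML: its name, and indented under it one key for each argument. Schema: {"type":"object","properties":{"steps":{"type":"array","items":{"type":"array","items":{"type":"number"},"minItems":7,"maxItems":7},"minItems":1,"maxItems":8},"only":{"type":"string"},"quiet":{"type":"boolean"},"lines":{"type":"string"}},"required":["steps"],"additionalProperties":false}. steps is a list of rows, 1 to 8 of them, each of 7 numbers: a rotation vector rx, ry, rz in units of 0.2 rad, then dx, dy, dz in units of 5 mm, then the finger opening in m; each row is the pose to reach, as a shift and turn from the pose commanded when the call began, along the tool's axes at that moment; what a row does not reach only later rows make up. A row lasts 1/8 s, in which the tool goes at most 0.0625 m and 0.188 rad, less where a joint would pass 70% of its speed; a pose out of reach is approached as far as the arm can. The fingers move at their own pace and stop on an object; the grip force is fixed at half the most. Time passes only in rows, so rows that do not move let the fingers close. The tool returns the time, the measured TCP pose, the force, the opening and the grip force at its end. only (a regular expression) keeps the lines of the reply that match it, lines (a string "A,B") keeps lines A to B, and quiet returns only ok. Input that does not fit is refused with a message, and nothing moves.
- bot.observe(): the state, without advancing time (a new reading comes with each control period).
- bot.capture(name): name is "scene" or "top" or "wrist"; returns a dict with "color" (384x512x3 uint8, red, green, blue), "vertical_fov" (degrees; the focal length in pixels is half the picture's height over the tangent of half this angle, whatever the lens; pixels are square), "cx", "cy" (the principal point, pixels), "R" (3x3) and "t" (3): a world point X has camera coordinates R X + t; the wrist camera has in their place "tool_from_camera" (4x4, takes a point from camera to tool coordinates, whose origin is the TCP and whose axes are the flange's). Camera axes: x right, y down, z forward; pixel columns grow to the right and rows downward; lengths in m; the calibration is good to about 2 mm. A picture is of the moment at which its call begins: read the wrist's pose just before it. There is no depth.
- bot.sign_off(): hands the job in; it is judged then, once.
The state is a dict: "t": time; "joint_positions": joint angles; "dq": joint speeds; "effort": joint torques, N m; "tcp_pos": TCP position; "eef_rot": TCP orientation; "wrist_force": force on the tool from outside, world axes, zero at the start; "ft_torque": the same for the moment, N m; "gripper_width": finger opening in m; "grasp_force": force on a finger pad.
Only numpy, scipy, OpenCV 4.12 (cv2) and the standard library are available. Lean on these libraries where they do the work, as an engineer would, in place of code of your own. Each camera call takes 0.05 s, during which the arm holds its last target. There are 200 camera calls.

## Working session

There is one attempt and no reset: what is moved stays moved. The work goes in short steps, Python scripts to look and compute and a tool call to move; the robot and the scene stay as the last step left them, time stands still between calls to the robot, and variables do not carry over. Pictures are saved under pics/ and viewed, at most 10 in all, crops included, and the job is handed in when it is done.

```bash
ls; mkdir -p pics
```

Run:
```python
from rig import bot
import cv2,numpy as np
s=bot.observe();print(s)
for n in("scene","top"):
    c=bot.capture(n);print(n,c["vertical_fov"],c["cx"],c["cy"],np.round(c["R"],4).tolist(),c["t"],c["color"].shape)
    cv2.imwrite(f"pics/{n}0.png",c["color"][:,:,::-1])
```

```text
pics
rig.py
{'t': 0.0, 'joint_positions': array([-9.79392148e-01,  3.85574060e-01,  6.58640390e-03, -5.16511602e-04,
       -1.19399687e+00, -2.58602804e-01]), 'dq': array([ 0.00043206, -0.00018319,  0.00123661,  0.00060603, -0.00035665,
        0.00240577]), 'effort': array([ 4.77900212e-04, -3.92293525e+01,  1.88400525e+01,  4.18601856e+00,
       -4.64025172e-03,  3.90883017e-06]), 'tcp_pos': array([ 0.20400559, -0.59013079,  0.230193  ]), 'eef_rot': array([-2.32443209e-04, -1.65539758e-01,  9.86202481e-01,  1.09573721e-03]), 'wrist_force': array([-0.64348859,  0.10151564, -0.30235852]), 'ft_torque': array([ 0.01996282,  0.00697185, -0.0119042 ]), 'grasp_force': 0.0, 'gripper_width': 0.08564568157704841}
scene 46.74453430065058 253.02149575537624 188.40273460249142 [[-0.6341, -0.7732, 0.0116], [-0.5335, 0.4265, -0.7304], [0.5597, -0.4693, -0.6829]] [0.57398059 0.25231217 0.75986972] (384, 512, 3)
top 48.381041489675255 257.99353936860706 194.6016225474903 [[-0.0095, -0.9999, -0.0081], [-0.9862, 0.0107, -0.1649], [0.165, 0.0064, -0.9863]] [0.26839099 0.61124381 0.88748235] (384, 512, 3)
```

View pics/scene0.png

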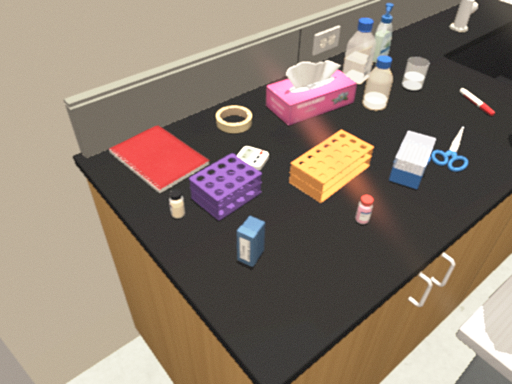

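View pics/top0.png

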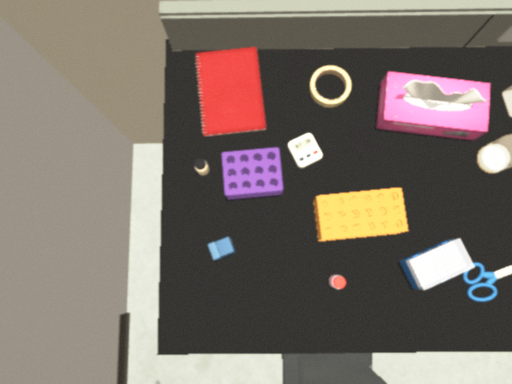

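The scene view shows the blue box upright at about (250,241) with its label facing left, and the purple rack at (226,185). In the top view the box is at (221,248), the rack at (252,173), the black-cap vial at (201,167), the timer at (305,150) and the red-cap vial at (338,282). Next I'll fit cuboids to the silhouettes.

Create h.py:
```python
import cv2,numpy as np
from scipy.optimize import minimize
def proj(c,X):
    f=192/np.tan(np.radians(c["vertical_fov"]/2)); p=X@np.asarray(c["R"]).T+c["t"]
    return p[:,:2]/p[:,2:]*f+[c["cx"],c["cy"]]
def ray(c,u,v,z):
    f=192/np.tan(np.radians(c["vertical_fov"]/2)); R=np.asarray(c["R"]);o=-R.T@c["t"]
    d=R.T@[(u-c["cx"])/f,(v-c["cy"])/f,1]; return o+d*(z-o[2])/d[2]
def cub(x,y,a,sx,sy,h):
    P=np.array([[i*sx/2,j*sy/2,k] for i in(-1,1) for j in(-1,1) for k in(0,h)])
    C,S=np.cos(a),np.sin(a); return P@np.array([[C,-S,0],[S,C,0],[0,0,1]]).T+[x,y,0]
def mask(c,h0,h1,near,r=45,smin=90):
    hsv=cv2.cvtColor(c["color"],cv2.COLOR_RGB2HSV)
    m=cv2.inRange(hsv,(h0,smin,40),(h1,255,255))
    w=np.zeros_like(m);cv2.circle(w,tuple(int(q) for q in near),r,255,-1);m&=w
    m=cv2.morphologyEx(m,cv2.MORPH_OPEN,np.ones((2,2)))
    n,l,st,_=cv2.connectedComponentsWithStats(m); k=1+np.argmax(st[1:,4])
    return cv2.convexHull(np.argwhere(l==k)[:,::-1].astype(np.int32)).reshape(-1,2)
def fill(poly,sh=(384,512),s=4):
    m=np.zeros((sh[0]*s,sh[1]*s),np.uint8)
    cv2.fillConvexPoly(m,np.round((poly+.5)*s*16).astype(np.int32).reshape(-1,1,2),1,shift=4);return m>0
def grown(hull):  # pixel centres -> pixel areas
    q=np.concatenate([hull+d for d in([-.5,-.5],[.5,-.5],[-.5,.5],[.5,.5])]).astype(np.float32)
    return cv2.convexHull(q).reshape(-1,2)
def fit(cs,hulls,size,x0):
    T=[fill(grown(h)) for h in hulls]
    def cost(p):
        e=0
        for c,t in zip(cs,T):
            m=fill(cv2.convexHull(proj(c,cub(*p,*size)).astype(np.float32)).reshape(-1,2)); e+=1-(m&t).sum()/(m|t).sum()
        return e
    best=None
    for a in x0[2]:
        s=np.array([[x0[0],x0[1],a]]*4)+np.diag([.02,.02,.15,0])[:, :3]
        r=minimize(cost,s[3],method="Nelder-Mead",options=dict(initial_simplex=s,xatol=1e-4,fatol=1e-4))
        if best is None or r.fun<best.fun:best=r
    return best.x,best.fun
```

Run:
```python
from h import *
from rig import bot
S=bot.capture("scene");T=bot.capture("top")
r0=ray(T,252,173,.03);b0=ray(T,221,248,.06)
print("guess",r0,b0)
R=fit([S,T],[mask(S,120,150,(226,185)),mask(T,120,150,(252,173))],(.1,.128,.059),(r0[0],r0[1],(-.3,0,.3)));print("rack",R)
B=fit([S,T],[mask(S,95,119,(250,241),35,60),mask(T,95,119,(221,248),25,60)],(.036,.046,.088),(b0[0],b0[1],(-.4,0,.4)));print("box",B)
for n,u,v,z in(("stain",338,282,.063),("fix",201,166,.063),("timer",305,150,.018)):print(n,ray(T,u,v,z))
# overlays
for nm,c,(u,v) in(("s",S,(230,210)),("t",T,(255,215))):
    im=cv2.resize(c["color"][:,:,::-1],None,fx=4,fy=4,interpolation=cv2.INTER_CUBIC)
    for p,s in((R[0],(.1,.128,.059)),(B[0],(.036,.046,.088))):
        h=cv2.convexHull(((proj(c,cub(*p,*s))+.5)*4).astype(np.int32));cv2.polylines(im,[h],True,(0,255,0),1)
    cv2.imwrite(f"pics/ov_{nm}.png",im[v*4-300:v*4+300,u*4-300:u*4+300])
a,b=cv2.imread("pics/ov_s.png"),cv2.imread("pics/ov_t.png")
cv2.imwrite("pics/ov.png",np.hstack([a[:,100:500],b[:,100:500]]))
```

```text
guess [0.66744821 0.27540895 0.03      ] [0.49784608 0.3421803  0.06      ]
rack (array([0.66370493, 0.27317828, 0.08010499]), np.float64(0.07142184126970286))
box (array([0.49548073, 0.34087542, 0.39046479]), np.float64(0.11622015464878366))
stain [0.42450284 0.09611712 0.063     ]
fix [0.67719603 0.38674746 0.063     ]
timer [0.72317346 0.15248133 0.018     ]
```

View pics/ov.png

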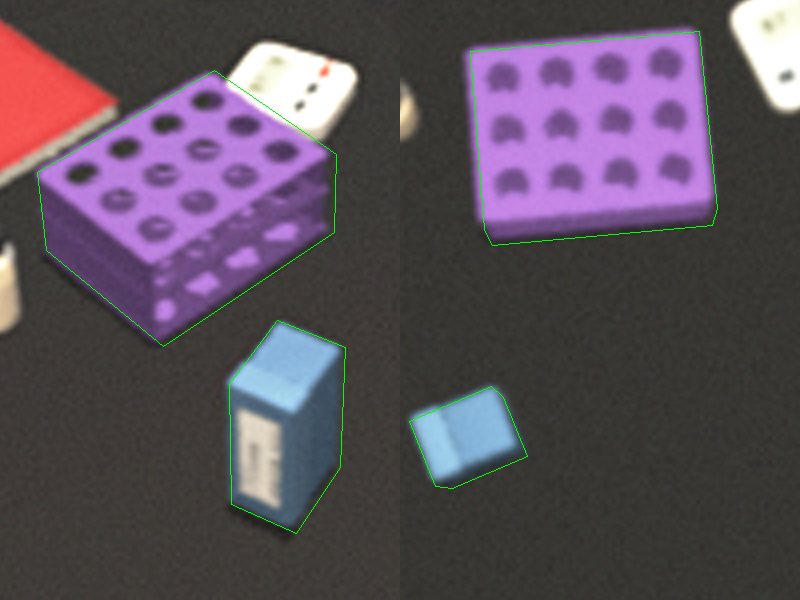

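The fit has the box at (0.495, 0.341) with yaw 0.39, lid band on the left, and the rack at (0.664, 0.273) with yaw 0.08. It is good to about 3 mm. I'll tip the box with the back of the closed fingers, moving along (0.38, -0.92).

Create g.py:
```python
# python3 g.py x y z yaw_of_tool_y(rad) ... : shift/turn in tool axes from the present pose
import sys,numpy as np
from scipy.spatial.transform import Rotation as Ro
from rig import bot
s=bot.observe();q=s["eef_rot"];R=Ro.from_quat([q[1],q[2],q[3],q[0]])
v=list(map(float,sys.argv[1:]));print("t",s["t"],"tcp",s["tcp_pos"].round(4),"yaw",np.arctan2(*R.as_matrix()[[1,0],1]).round(4),"F",s["wrist_force"].round(1))
for x,y,z,w in np.reshape(v,(-1,4)):
    Y=np.array([np.cos(w),np.sin(w),0]);Z=np.array([0,0,-1.]);T=Ro.from_matrix(np.c_[np.cross(Y,Z),Y,Z])
    print((R.inv()*T).as_rotvec().round(4),(R.inv().apply(np.array([x,y,z])-s["tcp_pos"])).round(4))
```

```bash
python3 g.py .42 -.1 .23 1.96 .47 .401 .22 1.96 .47 .401 .066 1.96
```

```text
t 0.2 tcp [ 0.2041 -0.5904  0.2307] yaw 1.9035 F [-0.5 -0.2 -0. ]
[ 0.0013 -0.     -0.0565] [-0.3642  0.393   0.0011]
[ 0.0013 -0.     -0.0565] [-0.5751  0.8502  0.0117]
[ 0.0013 -0.     -0.0565] [-0.5751  0.85    0.1657]
```

The rows are not in the units I measure in: shifts go in units of 5 mm and turns go in units of 0.2 rad. I convert before sending: 0.393 m is 78.6, -0.364 m is -72.8, -0.056 rad is -0.28.

>>> nudge_tcp:
  steps:
    - [0,0,-0.28,-72.8,78.6,0,0]
    - [0,0,-0.28,-72.8,78.6,0,0]
    - [0,0,-0.28,-72.8,78.6,0,0]
    - [0,0,-0.28,-72.8,78.6,0,0]
    - [0,0,-0.28,-72.8,78.6,0,0]
    - [0,0,-0.28,-72.8,78.6,0,0]
    - [0,0,-0.28,-72.8,78.6,0,0]
    - [0,0,-0.28,-72.8,78.6,0,0]

```text
t: 1.2
tcp_pos: [0.4059, -0.131, 0.2316]
eef_rot: [0.001, -0.193, 0.981, -0.0]
wrist_force: [1.1, -1.0, 0.3]
gripper_width: 0.0001
grasp_force: 0.0
```

```bash
python3 g.py .47 .401 .22 1.96
```

```text
t 1.2 tcp [ 0.4059 -0.131   0.2316] yaw 1.9598 F [ 1.1 -1.   0.3]
[-0.0004  0.0009 -0.0002] [-0.2611  0.4679  0.0117]
```

>>> nudge_tcp:
  steps:
    - [0,0,0,-48,88,0,0]
    - [0,0,0,-48,88,0,0]
    - [0,0,0,-48,88,0,0]
    - [0,0,0,-48,88,0,0]
    - [0,0,0,-48,88,0,0]
    - [0,0,0,-48,88,0,0]
    - [0,0,0,-48,88,0,0]
    - [0,0,0,-48,88,0,0]

```text
t: 2.2
tcp_pos: [0.4605, 0.366, 0.2313]
eef_rot: [0.0, -0.193, 0.981, -0.0]
wrist_force: [1.0, 0.4, 0.4]
gripper_width: -0.0
grasp_force: 0.0
```

>>> nudge_tcp:
  steps:
    - [0,0,0,0,0,0,0]
    - [0,0,0,0,0,0,0]

```text
t: 2.45
tcp_pos: [0.4602, 0.3637, 0.2306]
eef_rot: [-0.001, -0.193, 0.981, -0.001]
wrist_force: [0.6, 0.6, 0.0]
gripper_width: -0.0
grasp_force: 0.0
```

```bash
python3 g.py .47 .401 .066 1.96
```

```text
t 2.45 tcp [0.4602 0.3637 0.2306] yaw 1.96 F [0.6 0.6 0. ]
[-0.0007 -0.0015 -0.    ] [-0.0234  0.0309  0.1646]
```

>>> nudge_tcp:
  steps:
    - [0,0,0,-4.6,6.2,0,0]
    - [0,0,0,-4.6,6.2,12,0]
    - [0,0,0,-4.6,6.2,24,0]
    - [0,0,0,-4.6,6.2,32.6,0]
    - [0,0,0,-4.6,6.2,32.6,0]
    - [0,0,0,-4.6,6.2,32.6,0]

```text
t: 3.2
tcp_pos: [0.4715, 0.4018, 0.0708]
eef_rot: [0.002, -0.193, 0.981, 0.001]
wrist_force: [0.1, 0.3, 0.2]
gripper_width: 0.0001
grasp_force: 0.0
```

```bash
python3 g.py .4866 .361 .066 1.96;  python3 - <<'E'
from rig import bot
import cv2,numpy as np
o=[]
for n,(u,v) in(("scene",(250,235)),("top",(225,240))):
    c=bot.capture(n)["color"][v-50:v+50,u-65:u+65,::-1];o.append(cv2.resize(c,(390,300),interpolation=cv2.INTER_CUBIC))
cv2.imwrite("pics/pre.png",np.hstack(o))
E
```

```text
t 3.2 tcp [0.4715 0.4018 0.0708] yaw 1.9594 F [0.1 0.3 0.2]
[ 0.0013  0.0035 -0.0006] [ 0.0015 -0.0435  0.0047]
```

View pics/pre.png

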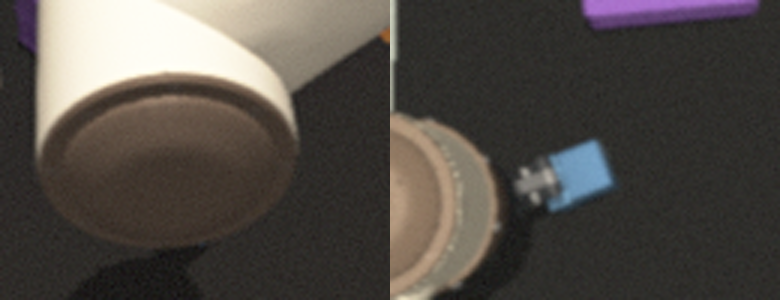

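The scene camera is blocked by the arm. In the top view the fingers, at about (540,180) in the crop, are centred beside the box's left face.

To row units: -0.048 m is -9.6, -0.042 m is -8.4.

>>> nudge_tcp:
  steps:
    - [0,0,0,0,-3,0.4,0]
    - [0,0,0,0,-4.4,0.4,0]
    - [0,0,0,0,-5.8,0.4,0]
    - [0,0,0,0,-7.2,0.4,0]
    - [0,0,0,0,-8.4,0.4,0]
    - [0,0,0,0,-9.6,0.4,0]

```text
t: 4.05
tcp_pos: [0.4885, 0.3567, 0.0663]
eef_rot: [0.0, -0.193, 0.981, -0.0]
wrist_force: [-0.9, -0.1, 0.1]
gripper_width: 0.0002
grasp_force: 0.1
```

>>> nudge_tcp:
  steps:
    - [0,0,0,0,-1,0,0]
    - [0,0,0,0,-2,0,0]

```text
t: 4.3
tcp_pos: [0.4922, 0.3474, 0.0662]
eef_rot: [-0.0, -0.193, 0.981, -0.0]
wrist_force: [-1.0, 0.1, -0.4]
gripper_width: 0.0
grasp_force: 0.1
```

Run:
```python
from rig import bot
import cv2,numpy as np
o=[]
for n,(u,v) in(("top",(225,240)),):
    c=bot.capture(n)["color"][v-50:v+50,u-65:u+65,::-1];o.append(cv2.resize(c,(390,300),interpolation=cv2.INTER_CUBIC))
cv2.imwrite("pics/push1.png",np.hstack(o))
```

```text
(no output)
```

View pics/push1.png

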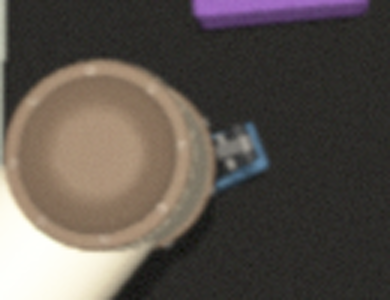

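The box's right edge has moved from about 222 to 268 px in the crop, so it is moving with the finger. I'll keep pushing.

>>> nudge_tcp:
  steps:
    - [0,0,0,0,-1,0,0]
    - [0,0,0,0,-2,0,0]
    - [0,0,0,0,-2.6,0,0]
    - [0,0,0,0,-2.6,0,0]
    - [0,0,0,0,-2.6,0,0]

```text
t: 4.97
tcp_pos: [0.4971, 0.3358, 0.0663]
eef_rot: [0.0, -0.193, 0.981, 0.0]
wrist_force: [0.1, -0.6, 0.1]
gripper_width: -0.0001
grasp_force: 0.0
```

Run:
```python
from rig import bot
import cv2,numpy as np
o=[]
for n,(u,v) in(("scene",(250,230)),("top",(235,240))):
    c=bot.capture(n)["color"][v-50:v+50,u-65:u+65,::-1];o.append(cv2.resize(c,(390,300),interpolation=cv2.INTER_CUBIC))
cv2.imwrite("pics/push2.png",np.hstack(o))
```

```text
(no output)
```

View pics/push2.png

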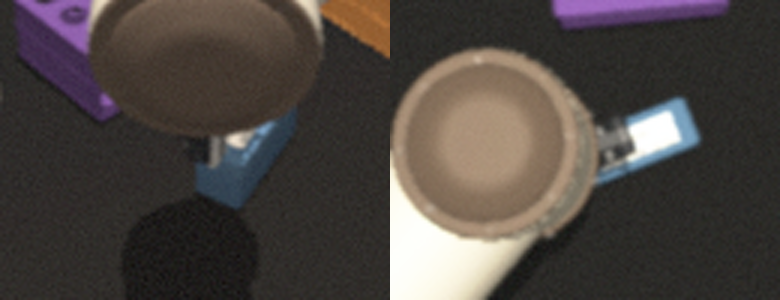

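The box now lies on its base with the labelled lid up: label at (655,137) in the crop. I'll retreat to its near side, clear of the cameras, and measure again.

>>> nudge_tcp:
  steps:
    - [0,0,0,0,2,-6,0]
    - [0,0,0,0,2,-18,0]
    - [0,0,0,0,2,-28,0]
    - [0,0,0,0,2,-28,0]
    - [0,0,0,0,2,-28,0]

```text
t: 5.7
tcp_pos: [0.4927, 0.3447, 0.2058]
eef_rot: [-0.0, -0.193, 0.981, 0.0]
wrist_force: [-0.5, 0.6, -0.9]
gripper_width: -0.0002
grasp_force: 0.0
```

```bash
python3 g.py .38 .26 .2 1.65
```

```text
t 5.7 tcp [0.4927 0.3447 0.2058] yaw 1.9595 F [-0.5  0.6 -0.9]
[ 1.000e-04 -1.000e-03  3.095e-01] [ 0.1364 -0.0357  0.006 ]
```

To row units: 0.136 m is 27.2, 0.12 m is 24, 0.31 rad is 1.55.

>>> nudge_tcp:
  steps:
    - [0,0,0.75,12,-3.2,0,0.03]
    - [0,0,1.55,24,-7.2,0,0.03]
    - [0,0,1.55,27.2,-7.2,0,0.03]
    - [0,0,1.55,27.2,-7.2,0,0.03]
    - [0,0,1.55,27.2,-7.2,0,0.03]

```text
t: 6.32
tcp_pos: [0.3821, 0.2612, 0.2061]
eef_rot: [0.0, -0.04, 0.999, -0.0]
wrist_force: [-0.6, -0.7, -0.4]
gripper_width: 0.03
grasp_force: 0.0
```

Run:
```python
from h import *
from rig import bot
S=bot.capture("scene");T=bot.capture("top")
a,d,sz=(.521,.279),.39,(.036,.088,.046)
X=np.array([[*a,.02]]);ps,pt=proj(S,X)[0],proj(T,X)[0];print(ps,pt)
hs,ht=mask(S,95,119,ps,40,60),mask(T,95,119,pt,32,60)
for k,(c,h) in dict(s=([S],[hs]),t=([T],[ht]),both=([S,T],[hs,ht])).items(): print(k,fit(c,h,sz,(*a,(d-.2,d,d+.3))))
P=fit([S,T],[hs,ht],sz,(*a,(d-.2,d,d+.3)))[0]
o=[]
for c,p in((S,ps),(T,pt)):
    im=cv2.resize(c["color"][:,:,::-1],None,fx=4,fy=4,interpolation=cv2.INTER_CUBIC)
    for q,s in((P,sz),((.6637,.2732,.08),(.1,.128,.059))):
        cv2.polylines(im,[cv2.convexHull(((proj(c,cub(*q,*s))+.5)*4).astype(np.int32))],True,(0,255,0),1)
    u,v=(p*4).astype(int);o.append(im[v-320:v+200,u-200:u+200])
cv2.imwrite("pics/lie.png",np.hstack(o))
```

```text
[266.80856933 226.97749345] [250.96477743 238.0377823 ]
s (array([0.51951523, 0.27665513, 0.39245253]), np.float64(0.05482562854825623))
t (array([0.5206278 , 0.2757134 , 0.37145553]), np.float64(0.13349695076602708))
both (array([0.51996912, 0.27620572, 0.3861591 ]), np.float64(0.19202067150927193))
```

View pics/lie.png

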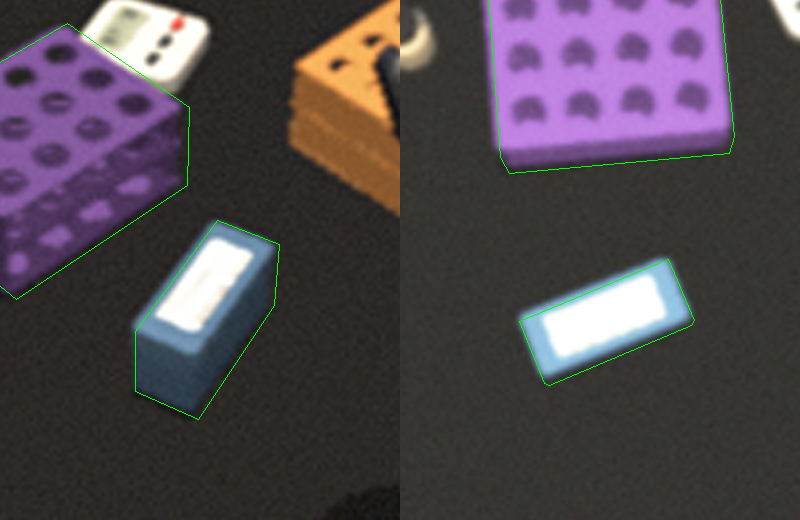

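The box lies lid up at (0.520, 0.276), yaw 0.386. It is about 14 mm left of the rack's middle. I'll square it up with two fingers first, stopping short of the rack.

>>> nudge_tcp:
  steps:
    - [0,0,0,-8,0,12,0.03]
    - [0,0,0,-12.8,0.8,24,0.03]
    - [0,0,0,-13.6,0.8,35,0.03]
    - [0,0,0,-13.6,0.8,38.6,0.03]
    - [0,0,0,-13.6,0.8,38.6,0.03]

```text
t: 7.05
tcp_pos: [0.4483, 0.2686, 0.0106]
eef_rot: [-0.002, -0.039, 0.999, -0.002]
wrist_force: [0.0, 0.3, 0.5]
gripper_width: 0.0302
grasp_force: 0.0
```

```bash
python3 g.py .545 .278 .012 1.65
```

```text
t 7.05 tcp [0.4483 0.2686 0.0106] yaw 1.6491 F [0.  0.3 0.5]
[-0.004  -0.004  -0.0009] [-0.0971  0.0018 -0.0018]
```

To row units: -0.082 m is -16.4, -0.074 m is -14.8.

>>> nudge_tcp:
  steps:
    - [0,0,0,-2.4,0,0,0.03]
    - [0,0,0,-4.8,0,0,0.03]
    - [0,0,0,-6.8,0,0,0.03]
    - [0,0,0,-8.8,0,0,0.03]
    - [0,0,0,-10.8,0,0,0.03]
    - [0,0,0,-12.8,0,0,0.03]
    - [0,0,0,-14.8,0,0,0.03]
    - [0,0,0,-16.4,0,0,0.03]

```text
t: 8.05
tcp_pos: [0.5308, 0.2758, 0.0132]
eef_rot: [-0.0, -0.039, 0.999, -0.0]
wrist_force: [-1.1, 0.2, 0.0]
gripper_width: 0.0302
grasp_force: 0.5
```

>>> nudge_tcp:
  steps:
    - [0,0,0,-1.4,0,0,0.03]
    - [0,0,0,-2.4,0,0,0.03]
    - [0,0,0,-2.4,0,0,0.03]
    - [0,0,0,6,0,0,0.03]
    - [0,0,0,14,0,0,0.03]
    - [0,0,0,16,0,-12,0.03]
    - [0,0,0,26,0,-24,0.03]
    - [0,0,0,32,0,-36,0.03]

```text
t: 9.05
tcp_pos: [0.3788, 0.2634, 0.1772]
eef_rot: [-0.0, -0.039, 0.999, -0.0]
wrist_force: [0.6, 0.6, -0.1]
gripper_width: 0.0304
grasp_force: 0.0
```

Create look.py:
```python
import sys
from h import *
from rig import bot
S=bot.capture("scene");T=bot.capture("top")
x,y,w=map(float,sys.argv[1:4]);sz=(.036,.088,.046)
X=np.array([[x,y,.02]]);ps,pt=proj(S,X)[0],proj(T,X)[0]
hs,ht=mask(S,95,119,ps,40,60),mask(T,95,119,pt,32,60)
P,e=fit([S,T],[hs,ht],sz,(x,y,(w-.2,w,w+.2)))
r=np.array([.6637,.2732]);C,s_=np.cos(.08),np.sin(.08);d=P[:2]-r
print(P.round(4),e,"rack frame",C*d[0]+s_*d[1],-s_*d[0]+C*d[1])
o=[]
for c,p in((S,ps),(T,pt)):
    im=cv2.resize(c["color"][:,:,::-1],None,fx=4,fy=4,interpolation=cv2.INTER_CUBIC)
    u,v=(p*4).astype(int);o.append(im[v-320:v+200,u-200:u+200])
cv2.imwrite(f"pics/{sys.argv[4]}.png",np.hstack(o))
```

```bash
python3 look.py .575 .285 .08 al
```

```text
[0.5703 0.2751 0.0939] 0.1490569757077126 rack frame -0.09299712196785692 0.00931345232488114
```

The box is parallel to the rack with a gap of about 25 mm, and 9 mm left of the middle. Next I'll push its left end to the right by about 10 mm.

```bash
python3 g.py .562 .363 .18 1.65 .562 .363 .014 1.65 .5658 .3234 .014 1.65
```

```text
t 9.15 tcp [0.3807 0.2661 0.1824] yaw 1.6531 F [0.8 1.4 0.1]
[0.0095 0.0095 0.003 ] [-0.1886  0.0817  0.005 ]
[0.0095 0.0095 0.003 ] [-0.1871  0.0801  0.171 ]
[0.0095 0.0095 0.003 ] [-0.1876  0.0403  0.1706]
```

>>> nudge_tcp:
  steps:
    - [0,0,0,-12,6,0,0]
    - [0,0,0,-24,12,0,0]
    - [0,0,0,-34,16,0,0]
    - [0,0,0,-37.4,16.6,0,0]
    - [0,0,0,-37.4,16.6,12,0]
    - [0,0,0,-37.4,16.6,24,0]
    - [0,0,0,-37.4,16.6,33.2,0]
    - [0,0,0,-37.4,16.6,33.2,0]

```text
t: 10.15
tcp_pos: [0.5584, 0.3595, 0.0058]
eef_rot: [-0.003, -0.039, 0.999, -0.003]
wrist_force: [0.5, 0.2, 1.3]
gripper_width: -0.0001
grasp_force: 0.0
```

>>> nudge_tcp:
  steps:
    - [0,0,0,0,0,0,0]

```text
t: 10.28
tcp_pos: [0.5612, 0.3622, 0.0115]
eef_rot: [0.001, -0.04, 0.999, 0.001]
wrist_force: [-0.5, 1.0, 1.4]
gripper_width: -0.0001
grasp_force: 0.0
```

```bash
python3 g.py .5658 .3234 .014 1.65
```

```text
t 10.275 tcp [0.5612 0.3622 0.0115] yaw 1.6502 F [-0.5  1.   1.4]
[0.001  0.002  0.0002] [-0.0015 -0.039  -0.0025]
```

Push, back off, lift, then return to the near side.

To row units: -0.12 m is -24, -0.06 m is -12.

>>> nudge_tcp:
  steps:
    - [0,0,0,0,-2.4,-0.4,0]
    - [0,0,0,0,-4.4,-0.4,0]
    - [0,0,0,0,-6.2,-0.4,0]
    - [0,0,0,0,-7.8,-0.4,0]
    - [0,0,0,0,-7.8,-0.4,0]
    - [0,0,0,0,-3,-0.4,0]
    - [0,0,0,0,-2,-12,0]
    - [0,0,0,0,-2,-24,0]

```text
t: 11.28
tcp_pos: [0.5605, 0.3532, 0.13]
eef_rot: [-0.001, -0.04, 0.999, -0.001]
wrist_force: [0.3, 0.9, 0.8]
gripper_width: 0.0002
grasp_force: 0.0
```

>>> nudge_tcp:
  steps:
    - [0,0,0,4,0,-10,0.03]
    - [0,0,0,14,-6,-10,0.03]
    - [0,0,0,24,-12,-10,0.03]
    - [0,0,0,34,-16,-10,0.03]
    - [0,0,0,34,-16,-10,0.03]
    - [0,0,0,34,-16,-10,0.03]

```text
t: 12.02
tcp_pos: [0.3985, 0.26, 0.1807]
eef_rot: [0.001, -0.04, 0.999, 0.001]
wrist_force: [0.7, 0.4, -0.1]
gripper_width: 0.0301
grasp_force: 0.0
```

```bash
python3 look.py .57 .268 .08 lat; python3 g.py .48 .26 .012 1.65
```

```text
[0.5726 0.2618 0.1031] 0.1535851356737845 rack frame -0.09171944413403263 -0.00410467391811272
t 12.125 tcp [0.3989 0.2599 0.1802] yaw 1.6501 F [-0.7 -0.4 -0.3]
[0.0006 0.0009 0.0001] [-0.0807 -0.0064  0.1682]
```

The box is now 4 mm right of the middle, which is fine. Final push against the rack.

To row units: -0.08 m is -16, 0.167 m is 33.4.

>>> nudge_tcp:
  steps:
    - [0,0,0,-8,-1.2,10,0.03]
    - [0,0,0,-16,-2.4,20,0.03]
    - [0,0,0,-16,-2.4,30,0.03]
    - [0,0,0,-16,-2.4,33.4,0.03]
    - [0,0,0,-16,-2.4,33.4,0.03]

```text
t: 12.75
tcp_pos: [0.4788, 0.2523, 0.0105]
eef_rot: [-0.002, -0.039, 0.999, -0.002]
wrist_force: [1.0, -0.1, 0.3]
gripper_width: 0.0298
grasp_force: 0.0
```

>>> nudge_tcp:
  steps:
    - [0,0,0,-6,0,0,0.03]
    - [0,0,0,-10,0,0,0.03]
    - [0,0,0,-12,0,0,0.03]
    - [0,0,0,-14,0,0,0.03]
    - [0,0,0,-15.4,0,0,0.03]
    - [0,0,0,-16.4,0,0,0.03]
    - [0,0,0,-16.4,0,0,0.03]

```text
t: 13.62
tcp_pos: [0.5606, 0.2592, 0.013]
eef_rot: [0.0, -0.039, 0.999, 0.0]
wrist_force: [0.2, -0.2, -0.6]
gripper_width: 0.0303
grasp_force: 0.0
```

>>> nudge_tcp:
  steps:
    - [0,0,0,-0.4,0,0,0.03]
    - [0,0,0,-0.8,0,0,0.03]
    - [0,0,0,-1,0,0,0.03]
    - [0,0,0,-1,0,0,0.03]

```text
t: 14.12
tcp_pos: [0.5654, 0.2596, 0.013]
eef_rot: [0.0, -0.039, 0.999, 0.0]
wrist_force: [-0.1, 1.4, -0.2]
gripper_width: 0.0302
grasp_force: 0.1
```

>>> nudge_tcp:
  steps:
    - [0,0,0,-0.2,0,0,0.03]
    - [0,0,0,-0.4,0,0,0.03]
    - [0,0,0,-0.4,0,0,0.03]

```text
t: 14.5
tcp_pos: [0.5675, 0.2597, 0.0129]
eef_rot: [0.0, -0.039, 0.999, 0.0]
wrist_force: [0.2, -0.1, 1.3]
gripper_width: 0.0301
grasp_force: 0.1
```

>>> nudge_tcp:
  steps:
    - [0,0,0,-0.2,0,0,0.03]
    - [0,0,0,-0.4,0,0,0.03]
    - [0,0,0,-0.4,0,0,0.03]

```text
t: 14.88
tcp_pos: [0.5695, 0.2599, 0.013]
eef_rot: [0.0, -0.039, 0.999, 0.0]
wrist_force: [0.5, 0.0, 0.4]
gripper_width: 0.0303
grasp_force: 0.1
```

To row units: -0.002 m is -0.4, -0.001 m is -0.2.

>>> nudge_tcp:
  steps:
    - [0,0,0,-0.2,0,0,0.03]
    - [0,0,0,-0.4,0,0,0.03]
    - [0,0,0,-0.4,0,0,0.03]

```text
t: 15.25
tcp_pos: [0.5704, 0.2598, 0.0129]
eef_rot: [-0.001, -0.039, 0.999, -0.0]
wrist_force: [-5.3, -0.4, 2.7]
gripper_width: 0.0302
grasp_force: 2.6
```

>>> nudge_tcp:
  steps:
    - [0,0,0,-0.2,0,0,0.03]
    - [0,0,0,-0.4,0,0,0.03]
    - [0,0,0,-0.4,0,0,0.03]

```text
t: 15.62
tcp_pos: [0.5703, 0.2597, 0.013]
eef_rot: [-0.003, -0.039, 0.999, -0.001]
wrist_force: [-10.8, 1.0, 6.6]
gripper_width: 0.0297
grasp_force: 5.5
```

It is firmly against the rack at about 11 N. Back off and look.

>>> nudge_tcp:
  steps:
    - [0,0,0,4,0,0,0.03]
    - [0,0,0,12,0,0,0.03]
    - [0,0,0,18,0,-10,0.03]
    - [0,0,0,30,0,-20,0.03]
    - [0,0,0,36,0,-30,0.03]
    - [0,0,0,36,0,-34,0.03]
    - [0,0,0,36,0,-34,0.03]

```text
t: 16.5
tcp_pos: [0.3951, 0.2476, 0.1861]
eef_rot: [0.003, -0.04, 0.999, 0.003]
wrist_force: [-0.0, -0.9, -0.3]
gripper_width: 0.0303
grasp_force: 0.0
```

```bash
python3 look.py .6 .263 .08 fin
```

```text
[0.5976 0.2629 0.0949] 0.12508728516894485 rack frame -0.0667233216797981 -0.004988550714132884
```

View pics/fin.png

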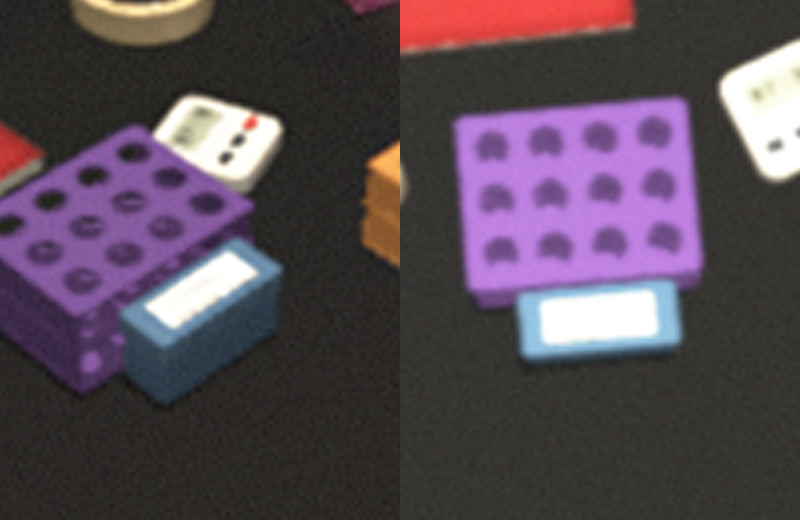

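The final view shows the box lid up with its long side flush on the rack's near face. It sits about 5 mm right of the middle (box at about 600, rack middle at about 589 in the crop), and the timer has not moved.

```bash
python3 -c "
from rig import bot
print(bot.sign_off())"
```

```text
the job is handed in; nothing more can be done
None
```

The blue slide box was tipped onto its base with the lid up and pushed flush against the near long side of the purple rack, about 5 mm right of the middle. I handed it in at about 17 s, with the timer unmoved in the last picture; I didn't re-check the vials, but the arm never went near them.

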